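Latch the radio field case

TASK

The grey hard case on the radio table is ready to be packed away: drop the draw latch's steel loop behind the brass keeper, draw it back under the keeper's lip until you feel it seat, then push the orange lever right down over centre so that it snaps shut and pulls the lid in. Work the latch gently, without forcing the loop onto the keeper or leaning hard on the lever or the case, and leave the other things on the table and on the case where they are.

Things in the scene. Friction and masses are not known exactly. Their poses are not given: they have to be found in the camera images.
- case: Grey hard case, 180 (x) x 300 (y) x 120 mm high, fixed, standing on its hinge edge; origin: centre of its underside. Local z up, +x from the lever half across the seam to the lid half, y along the seam. The latch works in the plane y = 0 on the top (z = 120). A black carrying handle 25 mm high stands on the top at x -70 to -20, y = 100.
- lever_pin (a point): Middle of the lever's pin (axis along the case's y): in the case's frame x = -18, y = 0, z = 140 mm.
- lever (a joint): Orange lever angle, rad. 0 = shut, flat along -x; pi/2 = upright; grows towards the keeper, stop 2.6. Stays where left (0.04 N m to turn). With the loop hooked it is tight below about 1.8 (3 to 8 N at the tip); below dead centre (0.45) it closes by itself or with a light push. Plate 20 mm wide; outer face (up when shut) 9 mm off the pin, flat to 56 mm from the pin, then a tip flared outwards to 70.
- lever_tip (a point): The tip of the orange lever, on its outer face, 66 mm along the lever and 13 mm off the pin's axis.
- loop (a joint): Angle of the steel loop relative to the lever, rad. The loop's pitch above the horizontal, pointing to the case's +x, is loop minus lever. It stays where it is left (light friction). Pushing or pulling the loop also turns the lever.
- loop_bar (a point): Middle of the loop's cross bar (along y, 5 mm thick, 34 long). It must go down beyond the lip's tip onto the keeper's foot, then back (-x) just over the foot, under the lip, until it bears on the post, at case x 23 to 27, z 127 to 137. The loop swings about an axis on the lever which, lever shut, lies 14.5 mm to -x of and 4 mm below the pin; the bar is 50.5 mm from that axis.
- loop_roller (a point): Centre of the black finger roller at the end of the loop: a cylinder along y, 12 mm thick, 24 mm long, best pinched across its ends (along y) from above. In the loop's own frame it lies 22 mm beyond the bar and 24 mm above the loop's plane.
- keeper_mark (a point): Point on the lid's top under the far face (+x side) of the brass keeper's post, at mid adjustment: case frame x = 22, z = 120 mm, lid at rest. The keeper sits up to 2 mm off along x and up to 3.5 mm higher or lower, not measured: feel for it. At mid height its foot's top is z = 128, lip underside 136, lip top 140.5. The lip overhangs 8 mm to +x; post and lip 20 mm wide; foot runs 22 mm to +x.
- lid (a joint): How far the lid half is ajar, rad (hinged along the seam's bottom edge): about 0.077 at rest unlatched (10 mm at the top), held there by a springy gasket, about 6.5 N per mm at latch height; 0.01 to 0.042 when latched.
- adapter: Small brass adapter, 22 mm thick, 22 mm high, standing on the case top; origin under its centre.
- phone: Black phone, 150 x 72 x 9 mm, lying beside the case; origin under its centre.
- key_fob: Black key fob, 80 x 36 x 14 mm, lying beside the case; origin under its body.
- pliers: Pliers with red and orange handles, 160 mm long, on the table; origin near the pivot.
- water_bottle: Clear water bottle, 66 mm thick, 200 mm high; origin under its centre.
- desk_mic: Black desk microphone, foot 150 x 90 mm, 240 mm high; origin under its foot.
- battery_pack: Blue battery block, 100 x 60 x 55 mm; origin under its centre.

How it is judged (in metres and radians):
On the way, in this order (a step that is already met when the one before it is completed fails the run):
1. the loop's bar lies under the keeper's lip while the lever is still up (x of loop_bar in the frame of case between 0.016 and 0.029 m and z of loop_bar in the frame of case between 0.124 and 0.1385 m and value of joint lever above 1 rad), for 0.2 s.
2. the lever has snapped shut with the loop hooked, and the lid is drawn in (x of loop_bar in the frame of case between 0.016 and 0.029 m and z of loop_bar in the frame of case between 0.124 and 0.1385 m and value of joint lever below 0.1 rad and value of joint lid below 0.05 rad), for 0.2 s.
At the end, for the whole second after the job is handed in: The lever lies shut (under 0.1 rad), the loop's bar is hooked under the keeper's lip (in the case's frame x 16 to 29 mm, z 124 to 138.5 mm) and the lid is drawn in (under 0.05 rad) (all of step 2); the robot touches nothing.
It fails at once if the loop is forced onto the keeper or the lid with more than 25 N while the robot holds or touches the loop (contact force between the fingers and loop above 0.5 N and contact force between loop and lid above 25 N).
It fails at once if the robot pushes the lever with more than 25 N (contact force between the fingers and lever_c0 above 25 N or contact force between the fingers and lever_c1 above 25 N).
It fails at once if the robot leans on the case or its lid with more than 25 N (contact force between any of the arm, the fingers and lid above 25 N or contact force between any of the arm, the fingers and case_c0 above 25 N).
It fails at once if a bystander is moved by more than 25 mm (distance of any of adapter, phone, key_fob, pliers, water_bottle, desk_mic, battery_pack from where it was at the start of the episode above 0.025 m).
It also fails if it takes over 64 s, if anything falls off the work surface, if the arm or the gripper's body presses on something with over 40 N, if the wrist force passes 120 N, or if a joint passes its speed limit or range.

ROBOT

A 6-joint arm with a two-finger parallel gripper is mounted at the origin on the work surface. World frame = base frame: x ahead of the robot, y to its left, z up, the work surface at z = 0. Lengths are in mm, angles in degrees, forces in N, time in s.
With the tool pointing down it reaches from about 350 to 850 mm from the base axis. Payload 8.1 kg.
Tool frame: the origin (TCP) lies between the finger pads; the fingertips stand 22 mm ahead of it and the grasp point (between the pads) lies 3 mm ahead of it; z points along the fingers, y is the line along which they close (so a half turn about z gives the same grasp; the last joint's range is limited). The gripper opens to 85 mm and grips with 20 to 120 N. Pads are 22 mm wide; open, the fingers measure 114 mm over their backs; the gripper's body (76 mm by 85 mm) begins 54 mm behind the grasp point. The pads swing forward as they close: fully open they stand 13 mm farther back than shut.
Start: joints at [-79.721, 7.471, 85.268, -0, 87.261, -4.893], TCP at [157.05, -579.086, 253.292] pointing down, gripper open.
Joint ranges: [-169.43, 169.43], [-51.17, 129.36], [1.28, 143.12], [-76.62, 256.62], [0, 156.53], [-152.29, 152.29]. Speed limits (degrees/s): [136.94, 136.94, 159.86, 180, 180, 180].

INTERFACE

Orientations are given as [roll, pitch, yaw] about the fixed x, y, z axes, in that order (R = Rz(yaw) Ry(pitch) Rx(roll)).
In Python, from bench import r, vision gives the robot as it stands.
- The arm moves only by the tool step_arm, never from a script. Its argument "targets" is a list that holds one entry, the list of rows, each a list of 6 numbers: the shift along the world's x, y, z in mm, then the turn, a rotation vector about the world's x, y, z in rad. In form: [[[x, y, z, rx, ry, rz], ...]]. A call has 1 to 12 rows; each row is the pose to reach, as a shift and turn from the pose commanded when the call began; what a row does not reach only later rows make up. A row lasts 1/12 s, in which the tool goes at most 41.7 mm and 7.16 degrees, less where a joint would pass 70% of its speed; a pose out of reach is approached as far as the arm can. A call with a gripper value outside its range is refused whole. "fingers" is the gripper's target within -1 to 1 (shut at 1, half-way at 0, fully open at -1), set as the call begins (left out, the last holds). The fingers move at their own pace and stop on an object; "newtons" is the grip in N (left out, the last holds). Time passes only in rows, so rows that repeat a pose let the fingers close. It gives the time, the measured TCP pose, the force, the opening and the grip force at its end, in the units of the state.
- r.sense(): the state, without advancing time (a new reading comes with each control period).
- vision.snapshot(name): name is "side" or "top" or "wrist"; returns a dict with "img" (420x560x3 uint8, blue, green, red), "mtx" (3x3 intrinsics, pixels), "eye" and "attitude" of the camera in the world. Camera axes: x right, y up, looking along -z (the intrinsics and any distortion apply to the point x, -y, -z); pixel columns grow to the right and rows downward; lengths in mm; the calibration is good to about 2 mm. A picture is of the moment at which its call begins. There is no depth.
- r.hand_in(): hands the job in; it is judged then, once.
The state is a dict: "time": time; "joint_pos": joint angles; "qd": joint speeds; "joint_efforts": joint torques, N m; "tool_pos": TCP position; "tcp_rot": TCP orientation; "ft_force": force on the tool from outside, world axes, zero at the start; "wrist_torque": the same for the moment, N m; "finger_gap": finger opening in mm; "grip_force": force on a finger pad.
Only numpy, scipy, OpenCV 4.12 (cv2) and the standard library are available. Lean on these libraries where they do the work, as an engineer would, in place of code of your own. Each camera call takes 0.05 s, during which the arm holds its last target. There are 200 camera calls.

## Working session

There is one attempt and no reset: what is moved stays moved. The work goes in short steps, Python scripts to look and compute and a tool call to move; the robot and the scene stay as the last step left them, time stands still between calls to the robot, and variables do not carry over. Pictures are saved under pics/ and viewed, at most 10 in all, crops included, and the job is handed in when it is done.

Besides the shell and the picture viewer there is one more tool, called after ">>>" as name([rows], argument=value, ...), one row to a line, values as JSON. step_arm: Moves the arm, as the interface text tells. Its arguments: {"type":"object","properties":{"targets":{"type":"array"},"fingers":{"type":"number"},"newtons":{"type":"number"}},"required":["targets"]}

```bash
mkdir -p pics; ls; python3 - <<'E'
from bench import r, vision
import cv2,pickle
d={}
for n in ("side","top"):
    s=vision.snapshot(n); d[n]=s; cv2.imwrite(f"pics/{n}0.png",s["img"]); print(n,s["mtx"],s["eye"],s["attitude"],s.keys())
pickle.dump(d,open("s0.pkl","wb"))
print(r.sense())
E
```

```text
pics
side [[386.6065705    0.         284.23017669]
 [  0.         386.6065705  202.87861992]
 [  0.           0.           1.        ]] [ 95.85223794 505.954867   869.2437351 ] [  42.41649084   -0.25495671 -141.6424948 ] dict_keys(['img', 'mtx', 'eye', 'attitude'])
top [[415.11499851   0.         281.77919291]
 [  0.         415.11499851 211.62084092]
 [  0.           0.           1.        ]] [ 224.5079859   -32.14629342 1296.73715478] [ 12.6343312   -0.28365743 -88.18421041] dict_keys(['img', 'mtx', 'eye', 'attitude'])
{'time': 0.1, 'joint_pos': array([-7.97227808e+01,  7.51236940e+00,  8.53263034e+01,  1.01595282e-03,
        8.72637111e+01, -4.89400767e+00]), 'qd': array([-0.08056381, -0.10190039, -0.22653749,  0.04322675, -0.06912431,
        0.0826827 ]), 'joint_efforts': array([ 1.52721506e-03, -5.70949638e+01, -5.01942122e+01, -6.11122459e-05,
        8.15805135e-03,  9.14113905e-07]), 'tool_pos': array([ 156.95190366, -578.59492712,  252.30148597]), 'tcp_rot': array([-1.79898076e+02, -9.74565071e-03,  1.51711688e+01]), 'ft_force': array([-0.31078864, -0.28624494, -0.87455673]), 'wrist_torque': array([ 0.03546476, -0.01177851, -0.0137926 ]), 'grip_force': 0.0, 'finger_gap': 85.69217356029876}
```

View pics/side0.png

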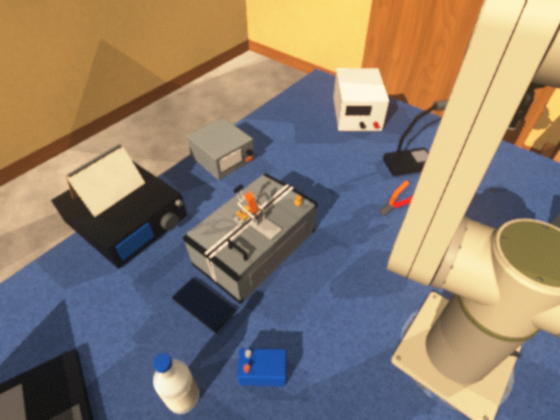

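View pics/top0.png

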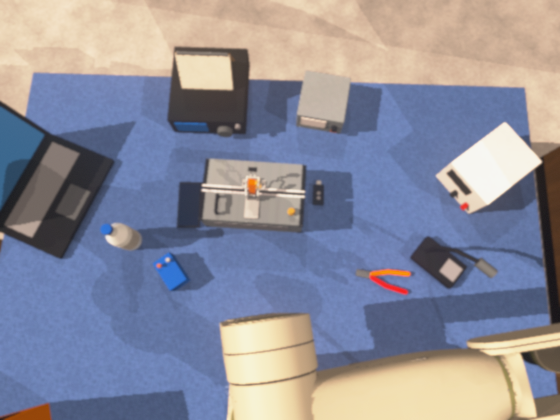

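The side view has the case at about (250,235), lever up at (252,205). The top view has the case at cols 203–306, rows 160–230, with the handle on its left, so case +x ≈ world +x. The adapter is at (292,211). I'll enlarge both.

```bash
cat > h.py <<'E'
import numpy as np,cv2
from scipy.spatial.transform import Rotation as R
def cam(s):
    A=R.from_euler('xyz',s["attitude"],degrees=True).as_matrix(); return s["mtx"],np.array(s["eye"]),A
def proj(s,P):
    K,e,A=cam(s); c=(np.atleast_2d(P)-e)@A; c=c*[1,-1,-1]; p=c@K.T; return p[:,:2]/p[:,2:]
def ray(s,uv):
    K,e,A=cam(s); d=np.linalg.inv(K)@[uv[0],uv[1],1]; return e,A@(d*[1,-1,-1])
def at_z(s,uv,z):
    e,d=ray(s,uv); return e+d*(z-e[2])/d[2]
def tri(obs):
    M=0;b=0
    for s,uv in obs:
        e,d=ray(s,uv); d=d/np.linalg.norm(d); Q=np.eye(3)-np.outer(d,d); M=M+Q; b=b+Q@e
    return np.linalg.solve(M,b)
def crop(s,x0,y0,w,h,k,name):
    cv2.imwrite(name,cv2.resize(s["img"][y0:y0+h,x0:x0+w],None,fx=k,fy=k,interpolation=cv2.INTER_CUBIC))
E
python3 - <<'E'
import pickle; from h import *
d=pickle.load(open("s0.pkl","rb"))
t=cv2.resize(d["top"]["img"][150:240,195:325],None,fx=5,fy=5,interpolation=cv2.INTER_CUBIC)
crop(d["top"],195,150,130,90,6,"pics/tc.png"); crop(d["side"],180,165,145,135,5,"pics/sc.png"); crop(d["side"],180,170,145,110,5,"pics/sc.png")
E
```

```text
(no output)
```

View pics/tc.png

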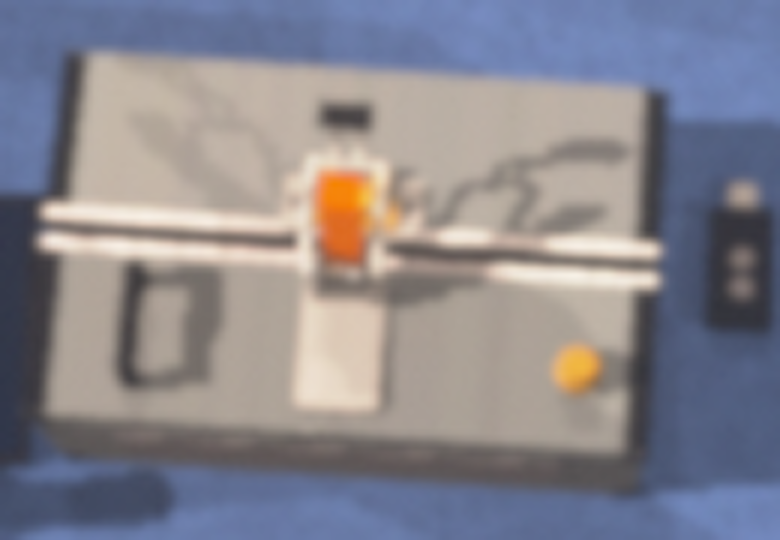

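View pics/sc.png

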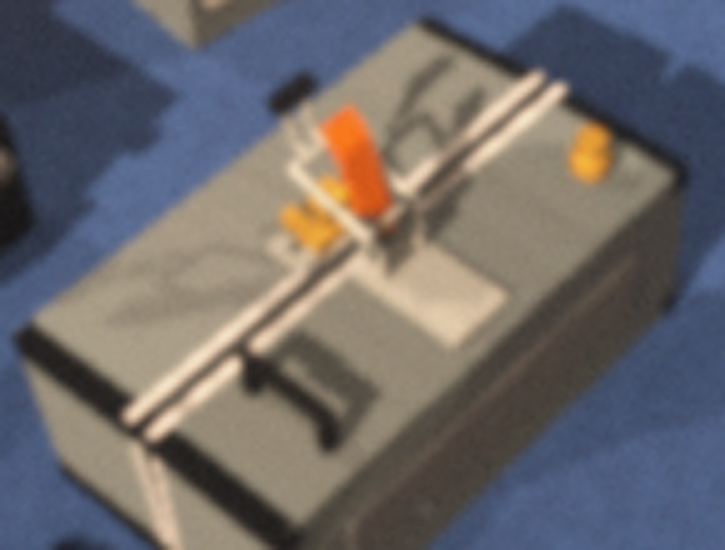

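Enlarged top-crop readings, in crop pixels: case top corners FL (66,53), FR (666,92), NR (645,458), NL (27,416); roller (345,115); lever (345,215). Side crop: corners (17,340), (420,20), (685,170), (292,540); roller (293,93); lever top edge (345,110).

```bash
cat > fit.py <<'E'
import pickle; from h import *
from scipy.optimize import least_squares
d=pickle.load(open("s0.pkl","rb")); T,S=d["top"],d["side"]
tp=lambda u,v:np.array([195+u/6-.4,150+v/6-.4]); sp=lambda u,v:np.array([180+u/5-.4,170+v/5-.4])
c,s_=np.cos(.077),np.sin(.077)
lid=lambda x,y,z:(x*c+z*s_,y,z*c-x*s_)
FL,FR=lid(90,150,120),lid(90,-150,120)
obs=[(T,tp(66,53),FL),(T,tp(666,92),FR),(T,tp(645,458),(-90,-150,120)),(T,tp(27,416),(-90,150,120)),
(S,sp(17,340),FL),(S,sp(420,20),FR),(S,sp(685,170),(-90,-150,120)),(S,sp(292,540),(-90,150,120))]
def W(p,q): return R.from_euler('z',p[2]).apply(np.array(q,float))+[p[0],p[1],0]
f=lambda p:np.concatenate([proj(s,W(p,q))[0]-uv for s,uv,q in obs])
o=least_squares(f,[590,0,0],loss='soft_l1')
def C(p,P): return R.from_euler('z',-p[2]).apply(np.array(P)-[p[0],p[1],0])
if __name__=="__main__":
    print(o.x,np.degrees(o.x[2])); print(f(o.x).reshape(-1,2).round(1))
    Rr=tri([(T,tp(345,115)),(S,sp(293,93))]); print("roller",Rr,C(o.x,Rr))
    print("pin",W(o.x,(-18,0,140)))
    # fit lever and loop angles to the roller
    def roller(L,q):
        # lever frame: shut (0): along -x; grows toward +x, i.e. clockwise about y -> rotate
        a=np.array([-14.5,-4.]); rot=lambda v,t:np.array([np.cos(t)*v[0]+np.sin(t)*v[1],-np.sin(t)*v[0]+np.cos(t)*v[1]])
        ax=np.array([-18,140])+rot(a,L); t=q-L
        e=np.array([np.cos(t),np.sin(t)]);n=np.array([-np.sin(t),np.cos(t)]); return ax,ax+50.5*e,ax+72.5*e+24*n
    for L in (1.2,1.4,1.6,1.8,2.,2.2):
        rc=C(o.x,Rr)[[0,2]]
        g=least_squares(lambda q:roller(L,q[0])[2]-rc,[L+.3]); ax,b,ro=roller(L,g.x[0]); 
        tip=np.array([-18,140])+np.array([[np.cos(L),np.sin(L)],[-np.sin(L),np.cos(L)]])@[-66,13]
        print(L,"pitch",g.x[0]-L,"res",g.cost**.5,"bar",b,"roller",ro,"tip",tip,"tippix",(proj(T,W(o.x,(tip[0],0,tip[1])))[0]-[195,150])*6,(proj(S,W(o.x,(tip[0],0,tip[1])))[0]-[180,170])*5)
    for q in [(-18,0,140),(22+9,0,120)]: print((proj(T,W(o.x,q))[0]-[195,150])*6,(proj(S,W(o.x,q))[0]-[180,170])*5)
E
python3 fit.py
```

```text
[ 5.43235736e+02  5.80153452e+01 -2.76701162e-02] -1.5853808775382117
[[-0.2 -0. ]
 [-0.6 -0.7]
 [-0.  -0.4]
 [-0.7  0.5]
 [-0.2 -0.7]
 [ 1.1 -0.9]
 [ 1.5 -1.1]
 [-0.3  0.9]]
roller [589.68898158  56.45785783 200.13205112] [ 46.47855422  -0.27168852 200.13205112]
pin [525.24262601  58.51334378 140.        ]
1.2 pitch 0.2597262338901334 res 8.07513393664869 bar [ 21.82390247 165.03434259] roller [ 36.92244609 193.87934182] tip [-29.79910368 206.22523048] tippix [328.08437871 267.70851721] [407.51132329 157.74876208]
1.4 pitch 0.26112188251850377 res 5.953182904428063 bar [ 24.38177578 166.64646309] roller [ 39.44004723 195.51250648] tip [-16.40698494 207.24925504] tippix [330.17653396 238.62329395] [386.23374764 142.69635137]
1.6 pitch 0.26987180717738046 res 3.8930302656106606 bar [ 27.09725528 168.07431358] roller [ 41.90237781 197.07100902] tip [ -3.07837469 205.59226401] tippix [332.65649469 211.42848964] [365.60174677 131.7824187 ]
1.8 pitch 0.28635675227632995 res 1.9880128779796038 bar [ 29.84264493 169.2937894 ] roller [ 44.16776855 198.53059554] tip [  9.65535745 201.32031641] tippix [335.4052527  187.35691214] [346.5344189  125.40820994]
2.0 pitch 0.31050944636794897 res 0.3341229726979448 bar [ 32.48193021 170.2793599 ] roller [ 46.09679675 199.85359546] tip [ 21.28655776 194.6037213 ] tippix [338.29324116 167.44519416] [329.82958407 123.73016485]
2.2 pitch 0.34164221050988175 res 0.9764672700655253 bar [ 34.88067038 170.99646192] roller [ 47.56836039 200.98016619] tip [ 31.35152699 185.71024813] tippix [341.18897481 152.48112417] [316.12818939 126.67303813]
[339.69322961 279.68613966] [395.02106903 237.20134212]
[349.86898743 193.7594348 ] [326.09409441 215.34533984]
```

```bash
cat > plan.py <<'E'
from fit import *
pin=np.array([-18.,140.])
rot=lambda v,t:np.array([np.cos(t)*v[0]+np.sin(t)*v[1],-np.sin(t)*v[0]+np.cos(t)*v[1]])
def fk(L,t):
    ax=pin+rot(np.array([-14.5,-4.]),L); e=np.array([np.cos(t),np.sin(t)]);n=np.array([-e[1],e[0]])
    return ax,ax+50.5*e,ax+72.5*e+24*n
tipf=lambda L:pin+rot(np.array([-66.,13.]),L)
def forbar(b,g=(2.,0.)):
    o=least_squares(lambda q:fk(*q)[1]-b,g); return o.x,o.cost
if __name__=="__main__":
    for b in [(32.5,170),(36,165),(38,160),(38,150),(38,145),(38,140),(38,135),(38,131),(34,131),(30,131),(27,131),(25,131),(25,127),(25,134),(20,131)]:
        for g in [(2.2,0.),(1.2,0.)]:
            q,c=forbar(np.array(b,float),g)
            if c<.1: print(b,"L %.2f pitch %.2f"%tuple(q),"roller",fk(*q)[2].round(1),"world",W(o.x,(fk(*q)[2][0],0,fk(*q)[2][1])).round(1),"tip",tipf(q[0]).round(1))
    for n,uv in (("adapter",tp(577,370)),): print(n,C(o.x,at_z(T,uv,140)))
    print("mic",at_z(T,(445,262),30),at_z(T,(490,268),200))
E
python3 plan.py
```

```text
(32.5, 170) L 1.99 pitch 0.30 roller [ 46.3 199.5] world [589.5  56.7 199.5] tip [ 21.  194.8]
(32.5, 170) L 1.99 pitch 0.30 roller [ 46.3 199.5] world [589.5  56.7 199.5] tip [ 21.  194.8]
(36, 165) L 2.15 pitch 0.21 roller [ 52.4 193.1] world [595.6  56.6 193.1] tip [ 29.2 187.9]
(36, 165) L 2.15 pitch 0.21 roller [ 52.4 193.1] world [595.6  56.6 193.1] tip [ 29.2 187.9]
(38, 160) L 2.24 pitch 0.12 roller [ 56.9 186.5] world [600.1  56.4 186.5] tip [ 33.2 183.6]
(38, 160) L 2.24 pitch 0.12 roller [ 56.9 186.5] world [600.1  56.4 186.5] tip [ 33.2 183.6]
(38, 150) L 2.23 pitch -0.08 roller [ 61.8 172.2] world [605.   56.3 172.2] tip [ 32.5 184.4]
(38, 150) L 2.23 pitch -0.08 roller [ 61.8 172.2] world [605.   56.3 172.2] tip [ 32.5 184.4]
(38, 145) L 2.27 pitch -0.17 roller [ 63.8 164.9] world [607.   56.3 164.9] tip [ 34.4 182.2]
(38, 145) L 2.27 pitch -0.17 roller [ 63.8 164.9] world [607.   56.3 164.9] tip [ 34.4 182.2]
(38, 140) L 2.34 pitch -0.26 roller [ 65.5 157.4] world [608.7  56.2 157.4] tip [ 37.4 178.2]
(38, 140) L 2.34 pitch -0.26 roller [ 65.5 157.4] world [608.7  56.2
[... 1157 characters left out ...]
7) L 1.91 pitch -0.59 roller [ 56.6 134.8] world [599.8  56.4 134.8] tip [ 15.9 198.1]
(25, 127) L 1.91 pitch -0.59 roller [ 56.6 134.8] world [599.8  56.4 134.8] tip [ 15.9 198.1]
(25, 134) L 1.64 pitch -0.42 roller [ 54.9 146.9] world [598.1  56.5 146.9] tip [ -0.7 205. ]
(25, 134) L 1.64 pitch -0.42 roller [ 54.9 146.9] world [598.1  56.5 146.9] tip [ -0.7 205. ]
(20, 131) L 1.32 pitch -0.45 roller [ 50.3 143. ] world [593.5  56.6 143. ] tip [-21.5 207.2]
(20, 131) L 1.32 pitch -0.45 roller [ 50.3 143. ] world [593.5  56.6 143. ] tip [-21.5 207.2]
adapter [ -54.34924224 -114.84435162  140.        ]
mic [ 367.43172343 -532.03441267   30.        ] [ 336.2692808  -582.79521228  200.        ]
```

>>> step_arm([
  [[0, 0, 35, 0, 0, 0], [0, 0, 70, 0, 0, 0], [0, 0, 100, 0, 0, 0], [20, 30, 100, 0, 0, -0.05], [40, 60, 100, 0, 0, -0.1], [60, 90, 100, 0, 0, -0.15], [80, 120, 100, 0, 0, -0.2], [100, 150, 100, 0, 0, -0.25], [120, 180, 100, 0, 0, -0.293], [140, 210, 100, 0, 0, -0.293], [160, 240, 100, 0, 0, -0.293], [180, 270, 100, 0, 0, -0.293]],
], fingers=-1)

```text
time: 1.1
tool_pos: [337.5, -307.4, 352.9]
tcp_rot: [-180.0, 0.0, -1.6]
ft_force: [0.7, -0.5, 0.0]
finger_gap: 85.4
grip_force: 0.0
```

>>> step_arm([
  [[22, 32, 0, 0, 0, 0], [44, 64, 0, 0, 0, 0], [66, 96, 0, 0, 0, 0], [88, 128, 0, 0, 0, 0], [110, 160, 0, 0, 0, 0], [132, 192, 0, 0, 0.05, 0], [154, 224, 0, 0, 0.1, 0], [176, 256, 0, 0, 0.15, 0], [198, 288, 0, 0, 0.2, 0], [220, 318, 0, 0, 0.26, 0], [240, 346, -10, 0, 0.26, 0], [256, 366, -25, 0, 0.26, 0]],
])

```text
time: 2.1
tool_pos: [594.7, 59.9, 327.5]
tcp_rot: [179.6, 14.9, -1.6]
ft_force: [0.9, -0.4, -0.4]
finger_gap: 85.6
grip_force: 0.0
```

>>> step_arm([
  [[0, 0, -10, 0, 0, 0], [0, 0, -20, 0, 0, 0], [0, 0, -20, 0, 0, 0]],
])

```text
time: 2.35
tool_pos: [591.9, 56.6, 305.1]
tcp_rot: [179.5, 15.2, -1.7]
ft_force: [-1.2, -0.4, -1.0]
finger_gap: 85.1
grip_force: 0.0
```

```bash
cat > look.py <<'E'
from bench import r, vision
from h import *; import pickle,sys
n,names=sys.argv[1],sys.argv[2:]
d={k:vision.snapshot(k) for k in names}; pickle.dump(d,open(n+".pkl","wb"))
for k in d: cv2.imwrite(f"pics/{k}_{n}.png",d[k]["img"])
s=r.sense(); print(s["time"],s["tool_pos"],s["tcp_rot"],s["ft_force"])
E
python3 look.py a wrist
```

```text
2.4 [592.07803064  56.16602387 306.86519718] [179.54204917  15.06255275  -1.71506734] [-0.41594896  0.4432107   0.55946488]
```

View pics/wrist_a.png

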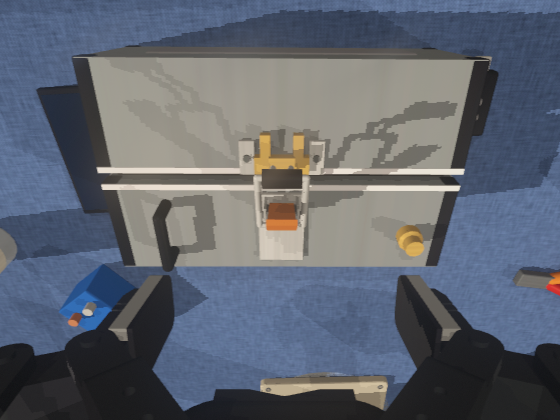

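Wrist view: case top corners FL (75,57), FR (490,58), NR (440,265), NL (127,265). Roller at (282,180), keeper lip at (282,162) with two foot prongs, lever tip at (282,215).

```bash
cat > fit2.py <<'E'
from plan import *
import fit
w=pickle.load(open("a.pkl","rb"))["wrist"]
obs+=[(w,np.array(u),q) for u,q in (((75,57),FL),((490,58),FR),((440,265),(-90,-150,120)),((127,265),(-90,150,120)))]
g=lambda p:np.concatenate([(proj(s,W(p,q))[0]-uv)*(1 if s is not w else .7) for s,uv,q in obs])
o2=least_squares(g,[590,0,0],loss='soft_l1').x
if __name__=="__main__":
    print("eye",w["eye"],w["attitude"]); print(o2); print(g(o2).reshape(-1,2)[-4:].round(1))
    for ob in ([(T,tp(345,115)),(w,(282,180))],[(T,tp(345,115)),(S,sp(293,93)),(w,(282,180))]): P=tri(ob); print(P,C(o2,P))
    for nm,q in (("pin",(-18,0,140)),("mark",(22,0,140)),("rollerpred",(46.3,0,199.5)),("tip",(21,0,195))): print(nm,proj(w,W(o2,q)))
E
python3 fit2.py
```

```text
eye [694.00684043  54.92689716 400.74263907] [-31.63285953  -0.51845486 -91.55996024]
[ 5.46565557e+02  5.69380430e+01 -2.75038477e-02]
[[-1.2  1.2]
 [ 1.   0.1]
 [-0.9  1.8]
 [ 0.2  3. ]]
[590.51176031  56.85200952 196.37262543] [ 43.93194867   1.12253632 196.37262543]
[590.75992207  56.45253708 198.44308301] [ 44.19100222   0.73003951 198.44308301]
pin [[283.62829597 216.45083239]]
mark [[283.61068361 172.16397576]]
rollerpred [[284.39772203 178.75007485]]
tip [[284.29989177 211.03458524]]
```

>>> step_arm([
  [[0, 0, -15, 0, 0, 0], [0, 0, -35, 0, 0, 0], [0, 0, -55, 0, 0, 0], [1, 0, -70, 0, 0, 0], [1, 0, -82, 0, 0, 0], [1, 0, -92, 0, 0, 0], [1, 0, -99, 0, 0, 0], [1, 0, -99, 0, 0, 0], [1, 0, -99, 0, 0, 0]],
], fingers=-0.2, newtons=20)

```text
time: 3.15
tool_pos: [594.1, 56.7, 209.8]
tcp_rot: [179.6, 14.9, -1.7]
ft_force: [0.5, 0.7, 0.1]
finger_gap: 51.3
grip_force: 0.0
```

```bash
python3 look.py b wrist side; python3 - <<'E'
import pickle; from h import *
d=pickle.load(open("b.pkl","rb"))
a=cv2.resize(d["wrist"]["img"][60:360,130:430],(400,400),interpolation=cv2.INTER_CUBIC)
b=cv2.resize(d["side"]["img"][165:245,210:290],(400,400),interpolation=cv2.INTER_CUBIC)
cv2.imwrite("pics/b.png",np.hstack([a,b]))
E
```

```text
3.25 [594.57931975  56.89022923 210.49109095] [179.57579837  14.79173677  -1.67062925] [0.16399125 0.3186394  0.15930704]
```

View pics/b.png

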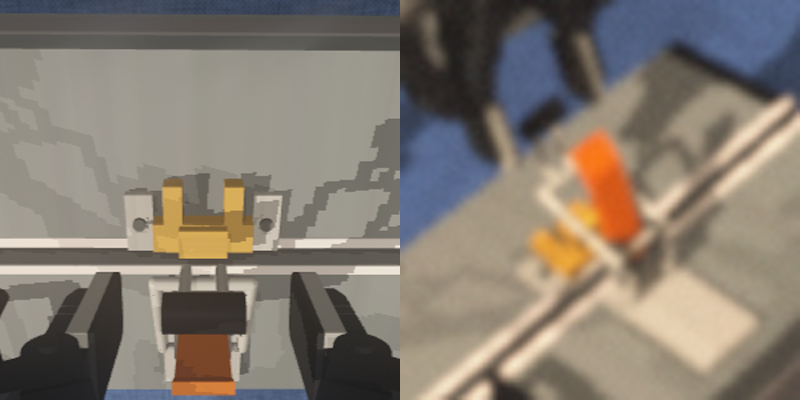

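Wrist crop: roller at (203,312), centred between the pads (inner faces at 120 and 290). Side crop: the fingers straddle the roller at (545,120). I'll check depth by triangulating.

```bash
python3 - <<'E'
import pickle; from h import *
from fit2 import T,tp,C,o2
wa=pickle.load(open("a.pkl","rb"))["wrist"];wb=pickle.load(open("b.pkl","rb"))["wrist"]
P=tri([(wa,(282,180)),(wb,(282.3,294))]); Q=tri([(T,tp(345,115)),(wa,(282,180)),(wb,(282.3,294))]); print(P,Q,C(o2,Q))
t=np.array([594.5,56.9,210.4]);A=R.from_euler('xyz',[179.6,14.9,-1.67],degrees=True).as_matrix()
print((Q-t)@A,(P-t)@A)
for z in (0,5,10,15,20): print(z,proj(wb,t+A@[0,0,z]))
# keeper lip-tip edge / prong ends in wb for keeper x: prong ends top
for q in ((44,8,128),(30,0,140.5),(22,10,120)):
    from fit2 import W; print(q,(proj(wb,W(o2,q))[0]-[130,60])/.75)
E
```

```text
[589.90283667  57.37837936 195.22111439] [590.55101903  57.10245738 196.06853268] [ 43.96430513   1.37396909 196.06853268]
[-0.13519142 -0.19106863 14.8651139 ] [-0.55118504 -0.45487188 15.8508868 ]
0 [[284.05451419 314.55438796]]
5 [[284.03362188 307.16148707]]
10 [[284.01412231 300.26141928]]
15 [[283.99588071 293.80649357]]
20 [[283.97877915 287.75498004]]
(44, 8, 128) [187.35224757 195.16891453]
(30, 0, 140.5) [207.12362122 240.64039273]
(22, 10, 120) [184.20813213 228.46675559]
```

>>> step_arm([
  [[0, 0, -2, 0, 0, 0], [-1, 0, -4, 0, 0, 0], [-1, 0, -4, 0, 0, 0]],
])

```text
time: 3.5
tool_pos: [592.9, 57.0, 205.1]
tcp_rot: [179.6, 14.9, -1.7]
ft_force: [0.2, 0.0, -0.1]
finger_gap: 50.9
grip_force: 0.0
```

>>> step_arm([
  [[0, 0, 0, 0, 0, 0], [0, 0, 0, 0, 0, 0], [0, 0, 0, 0, 0, 0], [0, 0, 0, 0, 0, 0], [0, 0, 0, 0, 0, 0], [0, 0, 0, 0, 0, 0]],
], fingers=1, newtons=25)

```text
time: 4.0
tool_pos: [593.1, 57.1, 205.4]
tcp_rot: [179.6, 14.9, -1.7]
ft_force: [0.2, 1.5, 0.1]
finger_gap: 23.5
grip_force: 25.6
```

```bash
python3 - <<'E'
from fit2 import *
wb=pickle.load(open("b.pkl","rb"))["wrist"]
f=lambda u,v:np.array([130+u*.75,60+v*.75])
for nm,u,zs in (("prong end",(173,180),(124.5,128,131.5)),("lip +x edge",(203,228),(137,140.5,144)),("lip -x edge",(203,258),(137,140.5,144)),("strip lid",(60,243),(120,)),("strip case",(60,270),(120,))):
    for z in zs: P=at_z(wb,f(*u),z); print(nm,z,P,"o2",C(o2,P)[0],"o",C(o.x,P)[0])
E
```

```text
prong end 124.5 [596.13688955  69.4592477  124.5       ] o2 49.20824660805034 o 52.5642899114941
prong end 128 [598.05589459  69.17842386 128.        ] o2 51.13424862561874 o 54.49032980239651
prong end 131.5 [599.97489962  68.89760001 131.5       ] o2 53.06025064318725 o 56.41636969329903
lip +x edge 137 [580.3957084   57.64846071 137.        ] o2 33.79782001336668 o 37.15589852496233
lip +x edge 140.5 [582.78260167  57.59144367 140.5       ] o2 36.18537853380351 o 39.54345557500582
lip +x edge 144 [585.16949494  57.53442663 144.        ] o2 38.57293705424033 o 41.93101262504931
lip -x edge 137 [565.10087893  58.11206924 137.        ] o2 18.496025743991073 o 21.854097347551107
lip -x edge 140.5 [567.80449464  58.04545188 140.5       ] o2 21.20045092483134 o 24.558521201048336
lip -x edge 144 [570.50811034  57.97883453 144.        ] o2 23.90487610567172 o 27.262945054545675
strip lid 120 [562.75199425 123.08149543 120.        ] o2 14.36134550673279 o 17.708629622524082
strip case 120 [547.19493409 125.85912131 120.        ] o2 -1.266216634193299 o 2.0806771743669126
```

>>> step_arm([
  [[3, 0, -1, 0, 0, 0], [6, 0, -2, 0, 0, 0], [9.5, 0, -3, 0, 0, 0], [12, 0, -6, 0, 0, 0], [14, 0, -9, 0, 0, 0], [16, 0, -13, 0, 0, 0], [17.5, 0, -17, 0, 0, 0], [19, -0.5, -21, 0, 0, 0], [20, -0.5, -23.5, 0, 0, 0], [20, -0.5, -23.5, 0, 0, 0]],
])

```text
time: 4.83
tool_pos: [614.0, 56.4, 181.8]
tcp_rot: [179.6, 14.8, -1.7]
ft_force: [2.2, 1.5, 3.2]
finger_gap: 23.3
grip_force: 26.7
```

```bash
python3 look.py c wrist side; python3 - <<'E'
import pickle; from h import *
d=pickle.load(open("c.pkl","rb"))
a=cv2.resize(d["wrist"]["img"][60:360,130:430],(400,400),interpolation=cv2.INTER_CUBIC)
b=cv2.resize(d["side"]["img"][165:245,210:290],(400,400),interpolation=cv2.INTER_CUBIC)
cv2.imwrite("pics/c.png",np.hstack([a,b]))
E
```

```text
4.9333 [613.79071121  56.47373944 182.34991047] [179.58300067  14.77770686  -1.67077174] [2.35092625 0.8068836  2.0213858 ]
```

View pics/c.png

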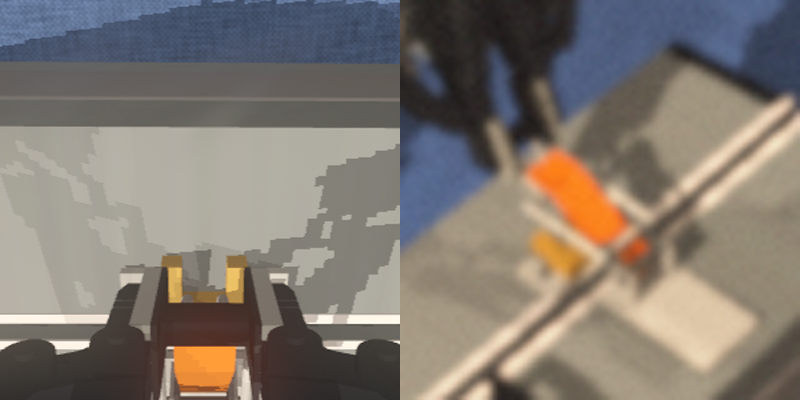

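The loop is held and the lever leans forward to about 2.2 rad (orange at side crop (585,195)). The bar is beyond the lip, so I continue down.

>>> step_arm([
  [[0.7, 0, -2.5, 0, 0, 0], [1.4, 0, -5, 0, 0, 0], [2, 0, -7, 0, 0, 0], [2, 0, -7, 0, 0, 0]],
])

```text
time: 5.27
tool_pos: [615.7, 56.4, 174.6]
tcp_rot: [179.6, 14.8, -1.7]
ft_force: [5.3, 0.7, 3.8]
finger_gap: 23.0
grip_force: 27.0
```

>>> step_arm([
  [[0.5, 0, -2, 0, 0, 0], [1, 0, -4, 0, 0, 0], [1.2, 0, -5, 0, 0, 0], [1.2, 0, -5, 0, 0, 0]],
])

```text
time: 5.6
tool_pos: [616.5, 56.4, 169.4]
tcp_rot: [179.6, 14.9, -1.7]
ft_force: [4.3, 0.9, 2.7]
finger_gap: 23.3
grip_force: 27.0
```

>>> step_arm([
  [[0.3, 0, -1.5, 0, 0, 0], [0.6, 0, -3, 0, 0, 0], [0.6, 0, -3, 0, 0, 0]],
])

```text
time: 5.85
tool_pos: [616.9, 56.3, 166.2]
tcp_rot: [179.6, 14.9, -1.7]
ft_force: [4.7, 0.3, 2.4]
finger_gap: 23.1
grip_force: 27.0
```

>>> step_arm([
  [[0.1, 0, -1.5, 0, 0, 0], [0.3, 0, -3, 0, 0, 0], [0.3, 0, -3, 0, 0, 0]],
])

```text
time: 6.1
tool_pos: [617.0, 56.4, 163.2]
tcp_rot: [179.6, 14.9, -1.7]
ft_force: [3.2, 1.2, 2.6]
finger_gap: 23.5
grip_force: 27.0
```

>>> step_arm([
  [[0.1, 0, -1.5, 0, 0, 0], [0.3, 0, -3, 0, 0, 0], [0.3, 0, -3, 0, 0, 0]],
])

```text
time: 6.35
tool_pos: [617.2, 56.4, 160.2]
tcp_rot: [179.6, 14.9, -1.7]
ft_force: [2.8, 0.4, 2.3]
finger_gap: 23.1
grip_force: 27.0
```

>>> step_arm([
  [[0, 0, -1, 0, 0, 0], [0, 0, -2, 0, 0, 0], [0, 0, -2, 0, 0, 0]],
])

```text
time: 6.6
tool_pos: [617.2, 56.4, 158.4]
tcp_rot: [179.6, 14.9, -1.7]
ft_force: [2.0, 0.1, 2.1]
finger_gap: 23.1
grip_force: 27.0
```

>>> step_arm([
  [[0, 0, -1, 0, 0, 0], [0, 0, -1.5, 0, 0, 0], [0, 0, -1.5, 0, 0, 0]],
])

```text
time: 6.85
tool_pos: [617.3, 56.4, 157.1]
tcp_rot: [179.6, 14.9, -1.7]
ft_force: [1.5, 0.3, 2.2]
finger_gap: 23.1
grip_force: 27.0
```

>>> step_arm([
  [[0, 0, -1, 0, 0, 0], [0, 0, -1.5, 0, 0, 0], [0, 0, -1.5, 0, 0, 0]],
])

```text
time: 7.1
tool_pos: [617.3, 56.4, 155.6]
tcp_rot: [179.6, 14.9, -1.7]
ft_force: [0.8, 0.9, 1.7]
finger_gap: 23.3
grip_force: 27.0
```

>>> step_arm([
  [[0, 0, -1, 0, 0, 0], [0, 0, -1, 0, 0, 0], [0, 0, -1, 0, 0, 0]],
])

```text
time: 7.35
tool_pos: [617.3, 56.4, 154.6]
tcp_rot: [179.6, 14.9, -1.7]
ft_force: [1.5, 0.6, 1.9]
finger_gap: 23.3
grip_force: 27.0
```

>>> step_arm([
  [[-0.3, 0, -1, 0, 0, 0], [-0.3, 0, -1, 0, 0, 0], [-0.3, 0, -1, 0, 0, 0]],
])

```text
time: 7.6
tool_pos: [617.3, 56.4, 153.8]
tcp_rot: [179.6, 14.9, -1.7]
ft_force: [2.1, -1.3, 1.8]
finger_gap: 23.2
grip_force: 27.1
```

>>> step_arm([
  [[-0.3, 0, -1, 0, 0, 0], [-0.3, 0, -1, 0, 0, 0], [-0.3, 0, -1, 0, 0, 0]],
])

```text
time: 7.85
tool_pos: [617.2, 56.4, 152.9]
tcp_rot: [179.6, 14.8, -1.7]
ft_force: [4.6, 0.7, 1.4]
finger_gap: 23.5
grip_force: 27.1
```

```bash
python3 - <<'E'
from plan import *
for r in ((67.2,144.6),(66.7,142.6),(66.2,140.6),(65.5,138.6),(64.5,136.6)):
    for dx,dz in ((0,0),(-1.5,0),(1.5,0),(0,1.5),(0,-1.5)):
        s=least_squares(lambda q:fk(*q)[2]-np.array(r)-[dx,dz],(2.2,-.3)); print(r,dx,dz,"L %.2f"%s.x[0],"bar",fk(*s.x)[1].round(1),"res %.2f"%s.cost)
E
```

```text
(67.2, 144.6) 0 0 L 2.50 bar [ 37.4 131.5] res 0.00
(67.2, 144.6) -1.5 0 L 2.38 bar [ 35.7 131.9] res 0.00
(67.2, 144.6) 1.5 0 L 2.62 bar [ 39.1 131. ] res 0.00
(67.2, 144.6) 0 1.5 L 2.49 bar [ 37.6 132.5] res 0.00
(67.2, 144.6) 0 -1.5 L 2.51 bar [ 37.1 130.6] res 0.00
(66.7, 142.6) 0 0 L 2.48 bar [ 36.5 130.4] res 0.00
(66.7, 142.6) -1.5 0 L 2.37 bar [ 34.9 130.8] res 0.00
(66.7, 142.6) 1.5 0 L 2.59 bar [ 38.2 129.9] res 0.00
(66.7, 142.6) 0 1.5 L 2.46 bar [ 36.7 131.3] res 0.00
(66.7, 142.6) 0 -1.5 L 2.49 bar [ 36.3 129.4] res 0.00
(66.2, 140.6) 0 0 L 2.46 bar [ 35.7 129.3] res 0.00
(66.2, 140.6) -1.5 0 L 2.35 bar [ 34.1 129.6] res 0.00
(66.2, 140.6) 1.5 0 L 2.57 bar [ 37.3 128.8] res 0.00
(66.2, 140.6) 0 1.5 L 2.44 bar [ 35.9 130.2] res 0.00
(66.2, 140.6) 0 -1.5 L 2.48 bar [ 35.5 128.3] res 0.00
(65.5, 138.6) 0 0 L 2.43 bar [ 34.7 128.2] res 0.00
(65.5, 138.6) -1.5 0 L 2.33 bar [ 33.1 128.5] res 0.00
(65.5, 138.6) 1.5 0 L 2.54 bar [ 36.3 127.7] res 0.00
(65.5, 138.6) 0 1.5 L 2.41 bar [ 34.9 129.1] res 0.00
(65.5, 138.6) 0 -1.5 L 2.45 bar [ 34.5 127.2] res 0.00
(64.5, 136.6) 0 0 L 2.39 bar [ 33.4 127.1] res 0.00
(64.5, 136.6) -1.5 0 L 2.29 bar [ 31.8 127.4] res 0.00
(64.5, 136.6) 1.5 0 L 2.50 bar [ 35.  126.8] res 0.00
(64.5, 136.6) 0 1.5 L 2.37 bar [ 33.5 128.1] res 0.00
(64.5, 136.6) 0 -1.5 L 2.41 bar [ 33.2 126.2] res 0.00
```

>>> step_arm([
  [[0, 0, -1, 0, 0, 0], [0, 0, -1, 0, 0, 0], [0, 0, -1, 0, 0, 0]],
])

```text
time: 8.1
tool_pos: [617.1, 56.4, 151.8]
tcp_rot: [179.6, 14.9, -1.7]
ft_force: [5.2, 0.0, 1.8]
finger_gap: 23.2
grip_force: 27.1
```

>>> step_arm([
  [[0, 0, -1, 0, 0, 0], [0, 0, -1, 0, 0, 0], [0, 0, -1, 0, 0, 0]],
])

```text
time: 8.35
tool_pos: [616.9, 56.4, 150.7]
tcp_rot: [179.6, 14.9, -1.7]
ft_force: [4.1, 0.3, 1.7]
finger_gap: 23.1
grip_force: 27.1
```

>>> step_arm([
  [[0, 0, -1, 0, 0, 0], [0, 0, -1, 0, 0, 0], [0, 0, -1, 0, 0, 0]],
])

```text
time: 8.6
tool_pos: [616.8, 56.5, 149.6]
tcp_rot: [179.6, 14.9, -1.7]
ft_force: [4.0, 0.4, 2.0]
finger_gap: 23.3
grip_force: 27.1
```

>>> step_arm([
  [[0, 0, -1, 0, 0, 0], [0, 0, -1, 0, 0, 0], [0, 0, -1, 0, 0, 0]],
])

```text
time: 8.85
tool_pos: [616.7, 56.4, 148.6]
tcp_rot: [179.6, 14.9, -1.7]
ft_force: [3.2, 0.6, 1.6]
finger_gap: 22.9
grip_force: 27.1
```

>>> step_arm([
  [[0, 0, -1, 0, 0, 0], [0, 0, -1, 0, 0, 0], [0, 0, -1, 0, 0, 0]],
])

```text
time: 9.1
tool_pos: [616.6, 56.4, 147.6]
tcp_rot: [179.6, 14.9, -1.7]
ft_force: [2.1, 0.0, 1.4]
finger_gap: 22.9
grip_force: 27.1
```

>>> step_arm([
  [[0, 0, -1, 0, 0, 0], [0, 0, -1, 0, 0, 0], [0, 0, -1, 0, 0, 0]],
])

```text
time: 9.35
tool_pos: [616.5, 56.4, 146.6]
tcp_rot: [179.6, 14.9, -1.7]
ft_force: [0.2, 0.3, 1.3]
finger_gap: 23.4
grip_force: 27.1
```

```bash
python3 look.py d wrist side; python3 - <<'E'
import pickle; from h import *
d=pickle.load(open("d.pkl","rb"))
a=cv2.resize(d["wrist"]["img"][210:360,200:350],(400,400),interpolation=cv2.INTER_CUBIC)
b=cv2.resize(d["side"]["img"][175:235,220:280],(400,400),interpolation=cv2.INTER_CUBIC)
cv2.imwrite("pics/d.png",np.hstack([a,b]))
E
```

```text
9.45 [616.54965272  56.43668579 146.6423163 ] [179.57217717  14.9354249   -1.67068702] [-0.41125596  0.88609418  2.67419017]
```

View pics/d.png

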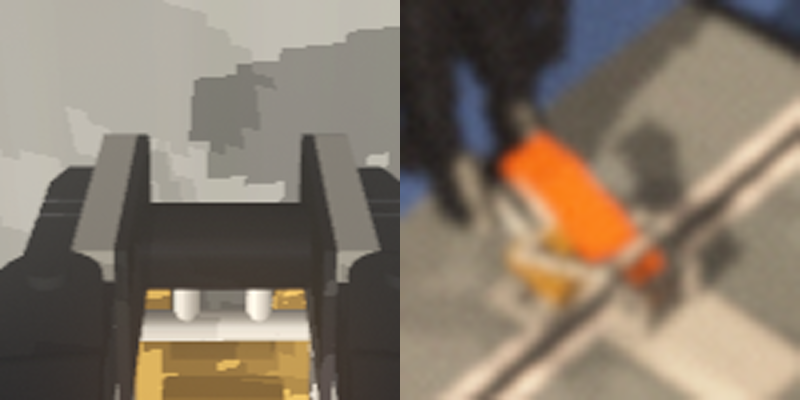

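The wrist crop shows the bar (white, rows 310–338) beyond the keeper block (rows 340+), with the prong ends at (158,298) and (290,298). So it's over the foot, and I keep feeling down.

>>> step_arm([
  [[0, 0, -1, 0, 0, 0], [0, 0, -1, 0, 0, 0], [0, 0, -1, 0, 0, 0]],
])

```text
time: 9.7
tool_pos: [616.5, 56.5, 145.8]
tcp_rot: [179.6, 14.9, -1.7]
ft_force: [-2.5, -0.1, 3.3]
finger_gap: 23.3
grip_force: 27.2
```

>>> step_arm([
  [[0, 0, -1, 0, 0, 0], [0, 0, -1, 0, 0, 0], [0, 0, -1, 0, 0, 0]],
])

```text
time: 9.95
tool_pos: [616.6, 56.4, 145.4]
tcp_rot: [179.6, 14.9, -1.7]
ft_force: [-3.4, -0.3, 7.3]
finger_gap: 23.3
grip_force: 27.5
```

```bash
python3 - <<'E'
from plan import *
for x in (36,35,34,33,32,31,30,28,26,25,24,22):
  for z in (127.,):
    q,c=forbar(np.array((x,z))); print(x,z,"L %.2f p %.2f"%tuple(q),"roller",fk(*q)[2].round(1))
E
```

```text
36 127.0 L 2.55 p -0.50 roller [ 66.9 137.4]
35 127.0 L 2.49 p -0.52 roller [ 66. 137.]
34 127.0 L 2.43 p -0.53 roller [ 65.1 136.6]
33 127.0 L 2.38 p -0.54 roller [ 64.2 136.3]
32 127.0 L 2.32 p -0.55 roller [ 63.3 136. ]
31 127.0 L 2.26 p -0.56 roller [ 62.4 135.7]
30 127.0 L 2.20 p -0.57 roller [ 61.4 135.5]
28 127.0 L 2.09 p -0.58 roller [ 59.5 135.1]
26 127.0 L 1.97 p -0.59 roller [ 57.6 134.8]
25 127.0 L 1.91 p -0.59 roller [ 56.6 134.8]
24 127.0 L 1.84 p -0.59 roller [ 55.6 134.7]
22 127.0 L 1.70 p -0.59 roller [ 53.6 134.9]
```

>>> step_arm([
  [[0, 0, 0.7, 0, 0, 0], [0, 0, 1.2, 0, 0, 0], [0, 0, 1.2, 0, 0, 0]],
])

```text
time: 10.2
tool_pos: [616.6, 56.5, 145.8]
tcp_rot: [179.6, 14.9, -1.7]
ft_force: [-1.9, 1.0, 2.2]
finger_gap: 23.5
grip_force: 27.1
```

>>> step_arm([
  [[-0.9, 0, -0.4, 0, 0, 0], [-1.8, 0, -0.7, 0, 0, 0], [-2.7, 0, -1, 0, 0, 0], [-3.6, 0, -1.3, 0, 0, 0], [-3.6, 0, -1.3, 0, 0, 0]],
])

```text
time: 10.62
tool_pos: [614.8, 56.4, 145.3]
tcp_rot: [179.6, 14.6, -1.7]
ft_force: [6.0, 0.9, 2.2]
finger_gap: 22.9
grip_force: 27.3
```

>>> step_arm([
  [[-0.9, 0, -0.3, 0, 0, 0], [-1.9, 0, -0.5, 0, 0, 0], [-1.9, 0, -0.5, 0, 0, 0]],
])

```text
time: 10.87
tool_pos: [612.8, 56.4, 144.8]
tcp_rot: [179.6, 14.7, -1.7]
ft_force: [6.2, 1.2, 1.6]
finger_gap: 23.4
grip_force: 27.3
```

>>> step_arm([
  [[-0.9, 0, -0.2, 0, 0, 0], [-1.9, 0, -0.4, 0, 0, 0], [-1.9, 0, -0.4, 0, 0, 0]],
])

```text
time: 11.12
tool_pos: [610.9, 56.5, 144.5]
tcp_rot: [179.6, 14.7, -1.7]
ft_force: [4.9, 1.0, 3.0]
finger_gap: 23.5
grip_force: 27.4
```

>>> step_arm([
  [[-1, 0, -0.2, 0, 0, 0], [-2, 0, -0.3, 0, 0, 0], [-2, 0, -0.3, 0, 0, 0]],
])

```text
time: 11.37
tool_pos: [608.9, 56.5, 144.3]
tcp_rot: [179.6, 14.7, -1.7]
ft_force: [4.6, 1.8, 3.2]
finger_gap: 23.2
grip_force: 27.4
```

>>> step_arm([
  [[-1, 0, -0.1, 0, 0, 0], [-2, 0, -0.1, 0, 0, 0], [-2, 0, -0.1, 0, 0, 0]],
])

```text
time: 11.62
tool_pos: [606.9, 56.5, 144.2]
tcp_rot: [179.6, 14.7, -1.7]
ft_force: [4.9, 2.5, 3.6]
finger_gap: 23.1
grip_force: 27.4
```

>>> step_arm([
  [[-1, 0, 0, 0, 0, 0], [-1, 0, 0, 0, 0, 0], [-1, 0, 0, 0, 0, 0]],
])

```text
time: 11.87
tool_pos: [606.0, 56.6, 144.3]
tcp_rot: [179.6, 14.7, -1.7]
ft_force: [5.8, 1.9, 4.3]
finger_gap: 23.2
grip_force: 27.5
```

>>> step_arm([
  [[-1, 0, 0, 0, 0, 0], [-1, 0, 0, 0, 0, 0], [-1, 0, 0, 0, 0, 0]],
])

```text
time: 12.12
tool_pos: [605.1, 56.6, 144.4]
tcp_rot: [179.6, 14.6, -1.7]
ft_force: [5.8, 1.3, 3.7]
finger_gap: 22.8
grip_force: 27.5
```

>>> step_arm([
  [[-1, 0, 0, 0, 0, 0], [-1, 0, 0, 0, 0, 0], [-1, 0, 0, 0, 0, 0]],
])

```text
time: 12.37
tool_pos: [604.3, 56.6, 144.5]
tcp_rot: [179.6, 14.6, -1.7]
ft_force: [5.8, 1.8, 3.6]
finger_gap: 23.1
grip_force: 28.0
```

>>> step_arm([
  [[-1, 0, 0, 0, 0, 0], [-1, 0, 0, 0, 0, 0], [-1, 0, 0, 0, 0, 0]],
])

```text
time: 12.62
tool_pos: [603.8, 56.6, 144.7]
tcp_rot: [179.6, 14.5, -1.7]
ft_force: [8.8, 2.1, 3.9]
finger_gap: 23.1
grip_force: 28.7
```

>>> step_arm([
  [[-1, 0, 0, 0, 0, 0], [-1, 0, 0, 0, 0, 0], [-1, 0, 0, 0, 0, 0]],
])

```text
time: 12.87
tool_pos: [603.3, 56.6, 144.8]
tcp_rot: [179.6, 14.5, -1.7]
ft_force: [9.0, 3.0, 3.4]
finger_gap: 23.4
grip_force: 29.1
```

```bash
python3 look.py e wrist side; python3 - <<'E'
import pickle; from h import *
d=pickle.load(open("e.pkl","rb"))
a=cv2.resize(d["wrist"]["img"][210:360,200:350],(400,400),interpolation=cv2.INTER_CUBIC)
b=cv2.resize(d["side"]["img"][175:235,220:280],(400,400),interpolation=cv2.INTER_CUBIC)
cv2.imwrite("pics/e.png",np.hstack([a,b]))
E
```

```text
12.9667 [603.30967624  56.6099879  144.8705976 ] [179.61319376  14.45846203  -1.66671712] [10.04678748  2.7204799   3.67887047]
```

View pics/e.png

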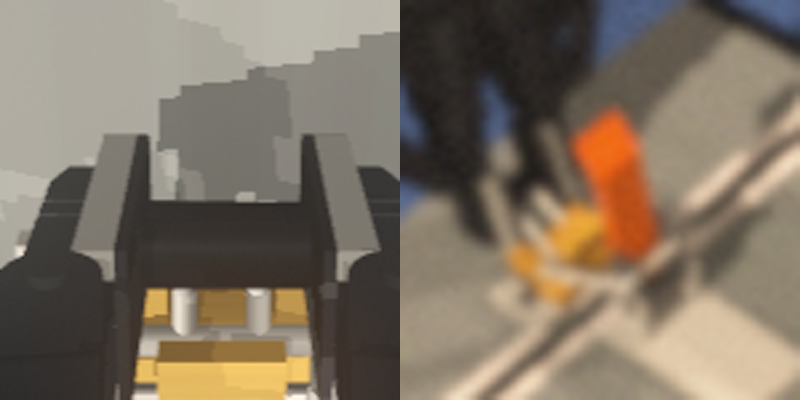

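The wrist crop shows the lip (rows 340+) now covering the bar behind it. In the side crop the lever stands near 1.7 rad, and Fx has risen to 10 N, so the loop is seated. I'll unload, release and back off.

>>> step_arm([
  [[0.8, 0, 0, 0, 0, 0], [1.5, 0, 0, 0, 0, 0], [1.5, 0, 0, 0, 0, 0]],
])

```text
time: 13.22
tool_pos: [603.7, 56.6, 144.6]
tcp_rot: [179.6, 14.6, -1.7]
ft_force: [5.4, 2.4, 5.3]
finger_gap: 23.3
grip_force: 29.0
```

>>> step_arm([
  [[0, 0, 0, 0, 0, 0], [0, 0, 0, 0, 0, 0], [0, 0, 0, 0, 0, 0], [0, 0, 0, 0, 0, 0]],
], fingers=-0.2)

```text
time: 13.55
tool_pos: [601.4, 56.3, 142.7]
tcp_rot: [179.6, 15.0, -1.7]
ft_force: [-0.6, 0.2, 0.9]
finger_gap: 51.6
grip_force: 0.0
```

>>> step_arm([
  [[1, 0, 4, 0, 0, 0], [3, 0, 11, 0, 0, 0], [5, 0, 20, 0, 0, 0], [8, 0, 35, 0, 0, 0], [12, 0, 55, 0, 0, 0], [16, 0, 75, 0, 0, 0], [16, 0, 95, 0, 0, 0], [16, 0, 105, 0, 0, 0], [16, 0, 105, 0, 0, 0]],
])

```text
time: 14.3
tool_pos: [619.6, 56.4, 252.6]
tcp_rot: [179.6, 14.5, -1.7]
ft_force: [-0.7, -0.4, 0.1]
finger_gap: 51.5
grip_force: 0.0
```

>>> step_arm([
  [[0, 0, 0, 0, -0.1, 0], [0, 0, 0, 0, -0.2, 0], [0, 0, 0, 0, -0.26, 0], [0, 0, 0, 0, -0.26, 0], [0, 0, 0, 0, -0.26, 0], [0, 0, 0, 0, -0.26, 0]],
], fingers=1)

```text
time: 14.8
tool_pos: [617.7, 56.4, 248.0]
tcp_rot: [180.0, 0.1, -1.6]
ft_force: [1.2, 0.0, 1.0]
finger_gap: -0.1
grip_force: 0.0
```

```bash
python3 look.py f wrist side top; python3 - <<'E'
import pickle; from h import *
d=pickle.load(open("f.pkl","rb"))
a=cv2.resize(d["wrist"]["img"][60:360,130:430],(400,400),interpolation=cv2.INTER_CUBIC)
b=cv2.resize(d["side"]["img"][175:235,220:280],(400,400),interpolation=cv2.INTER_CUBIC)
cv2.imwrite("pics/f.png",np.hstack([a,b]))
E
```

```text
14.95 [618.3574322   56.34492709 247.96844112] [ 1.79996869e+02  8.10988590e-02 -1.62258274e+00] [ 0.83975531 -0.56168851 -0.68698214]
```

View pics/f.png

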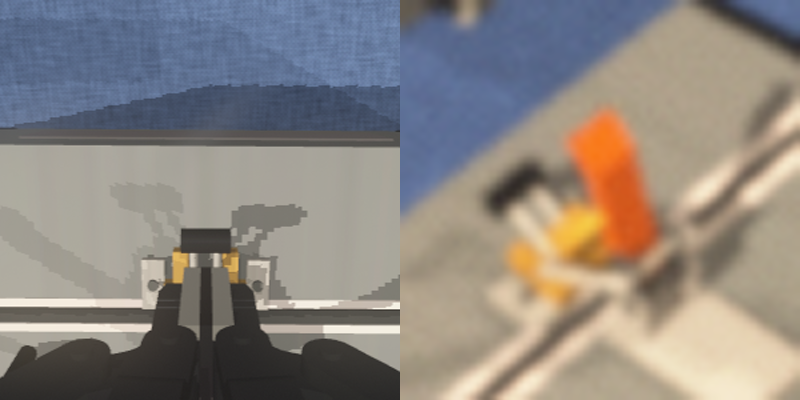

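Released: the loop stays hooked, with the roller at side crop (515,185). The lever is near upright, its tip edge about (597,125). Next, the push path.

```bash
python3 - <<'E'
from plan import *
p=[547.,57.0,-.0275]
for L in (1.5,1.6,1.7,1.8): t=tipf(L); print(L,t,(proj(S,W(p,(t[0],0,t[1])))[0]-[220,175])*6.667)
for L in np.arange(1.8,-.01,-.15):
    c=pin+rot(np.array([-58.,10.]),L); P=W(p,(c[0]+11,0,c[1]+22)); print("%.2f"%L,P.round(1))
E
```

```text
1.5 [ -9.70122048 206.75425274] [228.26364355 142.44952342]
1.6 [ -3.07837469 205.59226401] [214.74943482 135.94720911]
1.7 [  3.39537916 203.77489906] [201.76052121 130.96241302]
1.8 [  9.65535745 201.32031641] [189.43557797 127.53076259]
1.80 [562.9  56.6 216.2]
1.65 [554.6  56.8 219. ]
1.50 [545.9  57.  220.6]
1.35 [537.1  57.3 220.8]
1.20 [528.3  57.5 219.7]
1.05 [519.8  57.7 217.3]
0.90 [511.8  58.  213.6]
0.75 [504.4  58.2 208.9]
0.60 [497.8  58.4 203. ]
0.45 [492.1  58.5 196.2]
0.30 [487.6  58.6 188.7]
0.15 [484.2  58.7 180.6]
0.00 [482.   58.8 172. ]
```

>>> step_arm([
  [[-8, 0, -10, 0, 0, 0], [-16, 0, -20, 0, 0, 0], [-26, 0, -28, 0, 0, 0], [-38, 0, -30, 0, 0, 0], [-38, 0, -30, 0, 0, 0]],
])

```text
time: 15.37
tool_pos: [578.4, 56.4, 216.8]
tcp_rot: [180.0, 0.2, -1.6]
ft_force: [-1.2, 0.2, -1.1]
finger_gap: -0.1
grip_force: 0.0
```

>>> step_arm([
  [[-3, 0, 0, 0, 0, 0], [-6, 0, 0, 0, 0, 0], [-9, 0, 0, 0, 0, 0], [-12, 0, 0, 0, 0, 0], [-15, 0, 0, 0, 0, 0]],
])

```text
time: 15.78
tool_pos: [565.7, 56.4, 219.2]
tcp_rot: [-180.0, -0.1, -1.6]
ft_force: [2.7, -0.1, 2.5]
finger_gap: 0.1
grip_force: 1.5
```

>>> step_arm([
  [[-2, 0, 0.5, 0, 0, 0], [-4, 0, 1, 0, 0, 0], [-6, 0, 1, 0, 0, 0]],
])

```text
time: 16.03
tool_pos: [559.6, 56.4, 220.4]
tcp_rot: [-180.0, -0.1, -1.6]
ft_force: [3.5, 0.1, 2.9]
finger_gap: -0.1
grip_force: 2.0
```

>>> step_arm([
  [[-3, 0, 0, 0, 0, 0], [-6, 0, 0, 0, 0, 0], [-9, 0, 0, 0, 0, 0], [-12, 0, 0, 0, 0, 0], [-14, 0, 0, 0, 0, 0]],
])

```text
time: 16.45
tool_pos: [544.7, 56.4, 219.5]
tcp_rot: [-180.0, -0.0, -1.6]
ft_force: [5.1, 0.0, 3.0]
finger_gap: -0.0
grip_force: 2.2
```

>>> step_arm([
  [[-3, 0, 0, 0, 0, 0], [-6, 0, 0, 0, 0, 0], [-9, 0, -0.3, 0, 0, 0], [-12, 0, -0.6, 0, 0, 0], [-15, 0, -1, 0, 0, 0], [-18, 0, -1.5, 0, 0, 0]],
])

```text
time: 16.95
tool_pos: [526.5, 56.5, 217.7]
tcp_rot: [-180.0, 0.0, -1.6]
ft_force: [4.7, 2.2, 2.8]
finger_gap: -0.0
grip_force: 2.0
```

>>> step_arm([
  [[-3, 0, -0.5, 0, 0, 0], [-6.5, 0.2, -1.5, 0, 0, 0], [-9.5, 0.3, -2.7, 0, 0, 0], [-12.5, 0.4, -4, 0, 0, 0], [-15, 0.5, -5, 0, 0, 0]],
])

```text
time: 17.37
tool_pos: [511.4, 57.0, 212.5]
tcp_rot: [-180.0, 0.0, -1.6]
ft_force: [4.4, 2.3, 0.4]
finger_gap: -0.1
grip_force: 2.1
```

>>> step_arm([
  [[-2.5, 0, -1.5, 0, 0, 0], [-5, 0.2, -3, 0, 0, 0], [-7.5, 0.4, -4.7, 0, 0, 0], [-9.5, 0.4, -6.3, 0, 0, 0], [-11.5, 0.5, -8, 0, 0, 0]],
])

```text
time: 17.78
tool_pos: [499.9, 57.4, 204.5]
tcp_rot: [180.0, 0.0, -1.6]
ft_force: [1.8, 1.1, 1.2]
finger_gap: -0.3
grip_force: 1.0
```

>>> step_arm([
  [[-2, 0, -2, 0, 0, 0], [-4, 0.2, -4, 0, 0, 0], [-6, 0.3, -6.3, 0, 0, 0], [-7.5, 0.4, -8.5, 0, 0, 0], [-9, 0.5, -11, 0, 0, 0]],
])

```text
time: 18.2
tool_pos: [491.0, 57.8, 193.3]
tcp_rot: [180.0, 0.1, -1.6]
ft_force: [0.0, -0.4, 0.4]
finger_gap: 0.1
grip_force: 0.0
```

>>> step_arm([
  [[-1.2, 0, -2.2, 0, 0, 0], [-2.4, 0, -4.5, 0, 0, 0], [-3.6, 0, -6.8, 0, 0, 0], [-4.5, 0, -9, 0, 0, 0]],
])

```text
time: 18.53
tool_pos: [486.7, 57.9, 184.5]
tcp_rot: [180.0, 0.0, -1.6]
ft_force: [-0.7, -0.4, -0.6]
finger_gap: 0.1
grip_force: 0.0
```

>>> step_arm([
  [[-0.8, 0, -2, 0, 0, 0], [-1.5, 0, -4, 0, 0, 0], [-2, 0, -6, 0, 0, 0]],
])

```text
time: 18.78
tool_pos: [484.9, 57.9, 178.7]
tcp_rot: [-180.0, -0.0, -1.6]
ft_force: [0.3, -0.7, 0.1]
finger_gap: 0.3
grip_force: 0.0
```

The lever has gone over centre, and I feel no force. I'll confirm it's fully down with a light touch.

>>> step_arm([
  [[0, 0, -1.5, 0, 0, 0], [0, 0, -3, 0, 0, 0], [0, 0, -4, 0, 0, 0], [0, 0, -4, 0, 0, 0]],
])

```text
time: 19.12
tool_pos: [484.8, 57.9, 174.6]
tcp_rot: [180.0, 0.0, -1.6]
ft_force: [0.7, -0.8, 0.8]
finger_gap: -0.1
grip_force: 0.0
```

>>> step_arm([
  [[0, 0, -1, 0, 0, 0], [0, 0, -1.5, 0, 0, 0], [0, 0, -1.5, 0, 0, 0]],
])

```text
time: 19.37
tool_pos: [484.9, 57.9, 173.3]
tcp_rot: [-180.0, 0.0, -1.6]
ft_force: [0.7, -0.0, 0.1]
finger_gap: -0.1
grip_force: 0.0
```

>>> step_arm([
  [[0, 0, -1, 0, 0, 0], [0, 0, -1, 0, 0, 0]],
])

```text
time: 19.53
tool_pos: [484.9, 57.9, 172.3]
tcp_rot: [-180.0, 0.0, -1.6]
ft_force: [0.6, -0.9, -0.5]
finger_gap: 0.0
grip_force: 0.0
```

>>> step_arm([
  [[0, 0, -1, 0, 0, 0], [0, 0, -1, 0, 0, 0]],
])

```text
time: 19.7
tool_pos: [484.9, 57.9, 171.2]
tcp_rot: [180.0, 0.0, -1.6]
ft_force: [-0.8, 0.2, -0.1]
finger_gap: -0.3
grip_force: 0.0
```

>>> step_arm([
  [[0, 0, -0.7, 0, 0, 0], [0, 0, -0.7, 0, 0, 0]],
])

```text
time: 19.87
tool_pos: [485.0, 57.9, 171.0]
tcp_rot: [180.0, -0.0, -1.6]
ft_force: [-1.0, -0.5, 2.4]
finger_gap: 0.2
grip_force: 1.1
```

Contact is at fingertip z = 149, the shut-lever face height. One more light press, then I retreat.

>>> step_arm([
  [[0, 0, -0.6, 0, 0, 0], [0, 0, -0.6, 0, 0, 0], [0, 0, -0.6, 0, 0, 0]],
])

```text
time: 20.12
tool_pos: [485.0, 57.9, 170.9]
tcp_rot: [180.0, -0.0, -1.6]
ft_force: [-4.0, 0.1, 7.6]
finger_gap: 0.2
grip_force: 3.7
```

>>> step_arm([
  [[0, 0, 5, 0, 0, 0], [0, 0, 20, 0, 0, 0], [0, 0, 45, 0, 0, 0], [0, 0, 75, 0, 0, 0], [-15, -20, 105, 0, 0, 0], [-35, -50, 130, 0, 0, 0], [-55, -85, 140, 0, 0, 0], [-75, -120, 140, 0, 0, 0], [-75, -155, 140, 0, 0, 0], [-75, -190, 140, 0, 0, 0], [-75, -190, 140, 0, 0, 0]],
])

```text
time: 21.03
tool_pos: [409.2, -137.2, 310.4]
tcp_rot: [179.8, -0.0, -1.9]
ft_force: [-0.1, 1.0, -0.9]
finger_gap: -0.2
grip_force: 0.0
```

```bash
python3 look.py g side top; python3 - <<'E'
from plan import *
g=pickle.load(open("g.pkl","rb")); p=[547.,57.,-.0275]
for n,q0 in (("side",None),("top",None)):
    im=g[n]["img"]; c=proj(g[n],W(p,(-50,0,149)))[0]; u,v=c.astype(int); x0,y0=u-45,v-40
    h=cv2.cvtColor(im[y0:y0+80,x0:x0+90],cv2.COLOR_BGR2HSV); m=cv2.inRange(h,(3,170,120),(14,255,255))
    ys,xs=np.nonzero(m); print(n,"orange",len(xs),xs.mean()+x0,ys.mean()+y0,"range",xs.min()+x0,xs.max()+x0,ys.min()+y0,ys.max()+y0,"pred ends",proj(g[n],W(p,(-18,0,149))),proj(g[n],W(p,(-88,0,153))))
E
```

```text
21.1333 [ 409.66628895 -133.26239725  310.14342658] [-1.79988445e+02 -1.81754671e-03 -1.80941455e+00] [-0.1146449   0.65304707  0.43052676]
side orange 146 267.13013698630135 220.66438356164383 range 256 281 213 229 pred ends [[257.95605126 214.09492875]] [[279.64620285 227.41605433]]
top orange 27 251.22222222222223 205.4074074074074 range 248 254 195 218 pred ends [[251.82655775 194.55239047]] [[249.86853183 218.20225206]]
```

```bash
python3 - <<'E'
from plan import *
a=pickle.load(open("s0.pkl","rb"))["top"]["img"];b=pickle.load(open("g.pkl","rb"))["top"]["img"]
for nm,sl in (("lid far edge",np.s_[152:166,262:300]),("case near edge",np.s_[218:236,225:280])):
    f=lambda i:cv2.cvtColor(i,cv2.COLOR_BGR2GRAY)[sl].astype(np.float32)
    print(nm,"shift px",cv2.phaseCorrelate(f(a),f(b),cv2.createHanningWindow(f(a).shape[::-1],cv2.CV_32F)))
sl=np.s_[182:200,210:235]; print(a[sl].mean((1,2)).round(),b[sl].mean((1,2)).round())
from bench import r; print(r.sense()["time"])
E
```

```text
lid far edge shift px ((-0.116710109585906, 0.6984938293134393), 1.0558368539810181)
case near edge shift px ((-0.0389066131855067, 0.13947282526867433), 0.8776374993500886)
[177. 180. 196. 219. 226. 196. 141. 138. 190. 220. 210. 175. 146. 129.
 123. 125. 132. 136.] [158. 158. 158. 163. 181. 205. 207. 188. 193. 208. 197. 167. 142. 128.
 126. 133. 141. 146.]
21.1333
```

The seam gap has closed: the dark valley is gone and the lid strip moved about 2 px (~5–6 mm). Handing in.

```bash
python3 -c "
from bench import r; print(r.hand_in())"
```

```text
the job is handed in; nothing more can be done
None
```

The job is handed in at about 21 s of the 64 s allowed: the loop is hooked under the keeper's lip, the lever snapped shut, the lid is drawn in by about 5–6 mm (estimated from the top image), and measured forces stayed under about 10 N; the hand-in returned no verdict.

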